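# Core in, mould closed on its dowels and held shut

### The job

Get the two-part casting mould ready to be clamped: lay the aluminium core into its pockets in the lower half, then fit the upper half over the two dowels, cut corner over cut corner, until the halves meet flush all round. Keep hold of the upper half and finish while still pressing it down on the lower half with a steady push of about 15 N. Leave the jar, the spatula and the roll of tape where they are.

Things in the scene. Friction and masses are not known exactly. Their poses are not given: they have to be found in the camera images.
- mold_lower: Lower mould half: cream block 130 x 60 x 30 mm (x, y, z) screwed on a plywood board 180 x 100 x 12 mm that does not move. Origin: centre of the board's underside, on the bench; z up, x along the block. Its flat parting face, on top, is 42 mm above the origin. The corner at +x, +y is cut off at 45 degrees (14 mm legs).
- pockets (a point): Middle of the lower half's parting face, 42 mm above mold_lower's origin, same axes. Sunk into the face here: a cavity 60 long (x) x 30 wide (y) x 17 mm deep and, running on from each end of it, a core pocket 21 wide (y) and 12 mm deep whose end wall is at x = -48 or +48 mm.
- dowel_a (a point): Foot of the first steel dowel of the lower half, on the parting face at x -52, y +20.5 mm of mold_lower. Both dowels are 8 mm in diameter and stand 16 mm above the parting face: 10 mm straight, then a 6 mm taper to a 4.4 mm flat tip.
- dowel_b (a point): Foot of the second dowel, at x +44, y -20.5 mm of mold_lower. The dowels are not placed symmetrically, so the upper half fits only one way round.
- mold_upper: Upper mould half: loose cream block 130 x 60 x 30 mm, 0.2 to 0.33 kg, lying parting face down. Origin: centre of that underside; z up, x along it. Flat upright sides 60 mm apart in y. Cut corner at +x, +y as below, 12 mm pour hole in its back. Closed: mold_lower's pose raised by 42 mm. Under it, a like cavity and roomier pockets (24.5 wide, 13.5 mm deep) that clear the core.
- hole_a (a point): Mouth, on the parting face of mold_upper, of the dowel hole that goes over dowel_a: x -52, y +20.5 mm of mold_upper; 9 mm in diameter, straight through the 30 mm block.
- hole_b (a point): Mouth of the dowel hole that goes over dowel_b: x +44, y -20.5 mm of mold_upper; 9 mm, straight through.
- core: Loose aluminium core, 92 mm long (x), 24 mm high, 0.09 kg: a bar 12 mm wide (y) and 60 long between two end blocks 16 long x 18 mm wide. Same either way round. Origin: centre of its underside; z up, x along it. Seated: end blocks on the pocket floors, origin 30 mm above mold_lower's and in line with it, the upper 12 mm of the core standing above the parting face.
- wax_jar: Bystander: closed white jar, 64 mm in diameter, 70 mm high; origin at the centre of its foot.
- spatula: Bystander: flat spatula, 200 mm long, lying; origin under its middle.
- tape_roll: Bystander: roll of paper tape lying flat, 100 mm outer diameter, 24 mm high; origin at the centre of its underside.
Things that resemble listed ones, but are neither listed nor needed, are in the scene too. Of the things that look like the core, the middle-sized one is meant.

How it is judged:
On the way, in this order (a step that is already met when the one before it is completed fails the run):
1. the core lies in both pockets of the lower half, let go (x of core in the frame of mold_lower between -0.003 and 0.003 m and y of core in the frame of mold_lower between -0.0025 and 0.0025 m and z of core in the frame of mold_lower between 0.028 and 0.0318 m and angle between the x axis of core and the x axis of mold_lower, either way round below 0.06 rad and angle between the z axis of core and the z axis of mold_lower, either way round below 0.06 rad and contact force between the fingers and core below 0.2 N), for 0.2 s.
2. the upper half sits flush on the lower half, both dowels in their holes (z of mold_upper in the frame of mold_lower between 0.04 and 0.0435 m and distance between hole_a and dowel_a below 0.003 m and distance between hole_b and dowel_b below 0.003 m and angle between the z axis of mold_upper and the z axis of mold_lower, either way round below 0.03 rad), for 0.2 s.
At the end, for the whole second after the job is handed in: Core in the lower pockets (3 mm along, 2.5 mm across, under 2 mm off the floor); upper half closed on it the right way round, flush within 1.5 mm, holes within 3 mm of the dowels, tilt under 0.03 rad; fingers on the upper half; the halves press together with 8 to 40 N, steady (all of step 2 and x of core in the frame of mold_lower between -0.003 and 0.003 m and y of core in the frame of mold_lower between -0.0025 and 0.0025 m and z of core in the frame of mold_lower between 0.028 and 0.0318 m and angle between the x axis of core and the x axis of mold_lower, either way round below 0.06 rad and angle between the z axis of core and the z axis of mold_lower, either way round below 0.06 rad and contact force between mold_upper and mold_lower between 8 and 40 N and contact force between the fingers and mold_upper above 3 N and linear speed of mold_upper below 0.01 m/s); the arm keeps its last pose, push and grip.
It fails at once if the wax jar is pushed more than 3 cm away (distance of wax_jar from where it was at the start of the episode above 0.03 m).
It fails at once if the spatula is pushed more than 3 cm away (distance of spatula from where it was at the start of the episode above 0.03 m).
It fails at once if the tape roll is pushed more than 3 cm away (distance of tape_roll from where it was at the start of the episode above 0.03 m).
It also fails if it takes over 64 s, if anything falls off the work surface, if the arm or the gripper's body presses on something with over 40 N, if the wrist force passes 120 N, or if a joint passes its speed limit or range.

### The arm

A 7-joint arm with a two-finger parallel gripper is mounted at the origin on the work surface. World frame = base frame: x ahead of the robot, y to its left, z up, the work surface at z = 0. Lengths are in m, angles in rad, forces in N, time in s.
With the tool pointing down it reaches from about 0.4 to 0.75 m from the base axis. Payload 19.5 kg.
Tool frame: the origin (TCP) lies at the very end of the fingers, on their centre line; the grasp point (between the pads) lies 19 mm behind it; z points along the fingers, x is the direction in which the jaws open and shut, and the axes are right-handed (so a half turn about z gives the same grasp; the last joint's range is limited). The gripper opens to 85 mm and grips with 20 to 120 N. Pads are 22 mm wide; open, the fingers measure 114 mm over their backs; the gripper's body (76 mm by 85 mm) begins 54 mm behind the grasp point. The pads swing forward as they close: fully open they stand 13 mm farther back than shut.
Start: joints at [1.181, 0.707, -0.028, 1.485, 0.022, 0.951, -0.075], TCP at [0.196, -0.541, 0.231] pointing down, gripper open.
Joint ranges: [-2.71, 2.71], [-0.32, 2.16], [-1.57, 1.52], [0, 2.45], [-1.46, 4.6], [0, 2.02], [-2.83, 2.83]. Speed limits (rad/s): [1.89, 1.89, 2.57, 2.57, 3.01, 3.01, 3.01].

### API

Orientations are given as a rotation vector (axis times angle).
In Python, from workcell import r gives the robot as it stands.
- The arm moves only by the tool servo_tool, never from a script. Its argument "motion" is a list that holds one entry, the list of rows, each a list of 7 numbers: the opening, from 0 (shut) to 1 (fully open), then the shift along the world's x, y, z in cm, then the turn, a rotation vector about the world's x, y, z in degrees. In form: [[[hand, x, y, z, wx, wy, wz], ...]]. A call has 1 to 5 rows; each row is the pose to reach, as a shift and turn from the pose commanded when the call began; what a row does not reach only later rows make up. A row lasts 1/10 s, in which the tool goes at most 50 mm and 8.59 degrees, less where a joint would pass 70% of its speed; a pose out of reach is approached as far as the arm can. A call with a gripper value outside its range is refused whole. The fingers move at their own pace and stop on an object; "newtons" is the grip in N (left out, the last holds). Time passes only in rows, so rows that repeat a pose let the fingers close. It gives the time, the measured TCP pose, the force and the opening at its end, in the units of the state.
- r.read_state(): the state, without advancing time (a new reading comes with each control period).
- r.grab_frame(name): name is "scene" or "top"; returns a dict with "pixels" (400x640x3 uint8, red, green, blue), "vfov" (degrees; the focal length in pixels is half the picture's height over the tangent of half this angle, whatever the lens; pixels are square), "cx", "cy" (the principal point, pixels), "dist_coeffs" ([k1, k2, p1, p2, k3] as OpenCV has them; the pictures are not rectified), "pose" (4x4, takes a point from camera to world coordinates). Camera axes: x right, y down, z forward; pixel columns grow to the right and rows downward; lengths in m; the calibration is good to about 2 mm. A picture is of the moment at which its call begins. There is no depth.
- r.sign_off(): hands the job in, once; it reports no verdict.
Trained networks look in a picture, given as the dict that the camera call returned (one of the last four; its "shot" number tells which), for a name from the list of things; names that differ only in an ending like _2 or _b are one class to them, and where a whole thing is asked for, a point or a joint stands for the part that bears it (a point fixed in the world has none). Each returns a list of dicts, best first, with "score" (0 to 1); they miss things now and then, are a little off and sometimes report something else, mostly with a low value. They report only what shows in the picture. A call takes as long as a camera call. They do not tell look-alikes from the thing itself.
- r.recognise(picture, query): "point" ([column, row] in pixels, amid what is visible of it).
- r.pinpoint(picture, query): "point" ([column, row] in pixels: a listed point, or the origin of a listed thing).
The state is a dict: "t": time; "joint_pos": joint angles; "joint_velocities": joint speeds; "effort": joint torques, N m; "eef_pos": TCP position; "tcp_rot": TCP orientation; "ft_force": force on the tool from outside, world axes, zero at the start; "wrist_torque": the same for the moment, N m; "grip_width": finger opening in m.
Only numpy, scipy, OpenCV 4.12 (cv2) and the standard library are available. Lean on these libraries where they do the work, as an engineer would, in place of code of your own. Each camera call takes 0.05 s, during which the arm holds its last target.

## Working session

There is one attempt and no reset: what is moved stays moved. The work goes in short steps, Python scripts to look and compute and a tool call to move; the robot and the scene stay as the last step left them, time stands still between calls to the robot, and variables do not carry over. Pictures are saved under pics/ and viewed, and the job is handed in when it is done.

Besides the shell and the picture viewer there is one more tool, called after "Emit:" as name(argument=value, ...) on one line, values as JSON. servo_tool: Moves the arm, as the interface text tells. Its arguments: {"type":"object","properties":{"motion":{"type":"array"},"newtons":{"type":"number"}},"required":["motion"]}

```bash
ls; mkdir -p pics; cat > h.py <<'E'
import numpy as np, cv2
from workcell import r
def K(f):
    fl=200/np.tan(np.radians(f["vfov"])/2)
    return np.array([[fl,0,f["cx"]],[0,fl,f["cy"]],[0,0,1]])
def ray(f,p):
    u=cv2.undistortPoints(np.array([[p]],float),K(f),np.array(f["dist_coeffs"],float)).ravel()
    T=np.array(f["pose"]); d=T[:3,:3]@np.array([u[0],u[1],1]); return T[:3,3],d
def at(f,p,z):
    o,d=ray(f,p); return o+d*(z-o[2])/d[2]
def proj(f,P):
    T=np.linalg.inv(np.array(f["pose"])); P=np.atleast_2d(P)
    rv=cv2.Rodrigues(T[:3,:3])[0]
    return cv2.projectPoints(P.astype(float),rv,T[:3,3],K(f),np.array(f["dist_coeffs"],float))[0].reshape(-1,2)
def save(f,name,crop=None,s=1):
    im=f["pixels"][:,:,::-1]
    if crop: x0,y0,x1,y1=crop; im=im[y0:y1,x0:x1]
    cv2.imwrite("pics/"+name,cv2.resize(im,None,fx=s,fy=s,interpolation=cv2.INTER_CUBIC))
E
python3 - <<'E'
from h import *
import pickle
for n in("top","scene"):
    f=r.grab_frame(n); save(f,n+"0.png"); pickle.dump(f,open(n+"0.pkl","wb"))
    print(n,f["vfov"],f["cx"],f["cy"],f["dist_coeffs"],np.round(f["pose"],3).tolist())
    for q in("mold_lower","mold_upper","core","wax_jar","spatula","tape_roll"):
        print(q,[(np.round(a["point"],0).tolist(),round(a["score"],2)) for a in r.recognise(f,q)][:5])
    for q in("mold_lower","pockets","dowel_a","dowel_b","mold_upper","hole_a","hole_b","core"):
        print("pp",q,[(np.round(a["point"],1).tolist(),round(a["score"],2)) for a in r.pinpoint(f,q)][:5])
s=r.read_state(); print(s)
E
```

```text
pics
top 53.86088832427009 320.3507205055259 204.31316173616344 [-0.03067658  0.          0.          0.          0.        ] [[-0.01, -0.983, 0.182, 0.356], [-1.0, 0.015, 0.024, -0.009], [-0.026, -0.182, -0.983, 0.969], [0.0, 0.0, 0.0, 1.0]]
mold_lower [([311.0, 214.0], 0.78)]
mold_upper [([432.0, 216.0], 0.71)]
core [([211.0, 270.0], 0.91), ([217.0, 212.0], 0.83), ([179.0, 212.0], 0.43), ([436.0, 218.0], 0.18)]
wax_jar [([234.0, 137.0], 0.82)]
spatula [([311.0, 119.0], 0.8)]
tape_roll [([491.0, 296.0], 0.64)]
pp mold_lower [([311.6, 213.4], 0.86)]
pp pockets [([309.4, 206.9], 0.8)]
pp dowel_a [([318.9, 190.0], 0.81), ([296.4, 228.2], 0.78)]
pp dowel_b [([318.9, 190.0], 0.81), ([296.4, 228.2], 0.78)]
pp mold_upper [([432.7, 217.4], 0.64)]
pp hole_a [([417.1, 236.5], 0.84), ([439.6, 202.0], 0.65), ([478.0, 294.1], 0.54), ([428.8, 213.9], 0.44), ([298.7, 227.2], 0.18)]
pp hole_b [([417.1, 236.5], 0.84), ([439.6, 202.0], 0.65), ([478.0, 294.1], 0.54), ([428.8, 213.9], 0.44), ([298.7, 227.2], 0.18)]
pp core [([212.4, 273.5], 0.66), ([217.9, 211.5], 0.63), ([181.7, 209.5], 0.59)]
scene 5
[... 975 characters left out ...]
.1], 0.59)]
{'t': 1.5, 'joint_pos': array([ 1.18130551,  0.70651081, -0.02759767,  1.48460878,  0.0220122 ,
        0.95090041, -0.07550393]), 'joint_velocities': array([-0.00059887,  0.00109793, -0.00014331,  0.00187687, -0.00066446,
        0.00101189, -0.00027934]), 'effort': array([ 4.76737059e-04, -8.82998800e+01,  1.23396054e+00, -2.36384010e+01,
        1.68963522e-02,  1.91625390e-03,  1.83340489e-05]), 'eef_pos': array([ 0.19596031, -0.54054491,  0.23125973]), 'tcp_rot': array([-2.57222390e+00,  1.80357083e+00,  1.68295520e-04]), 'ft_force': array([0.17402402, 0.74767651, 0.18977512]), 'wrist_torque': array([-0.01923173, -0.00632762,  0.03403638]), 'grip_width': 0.08534150949911629}
```

View pics/top0.png

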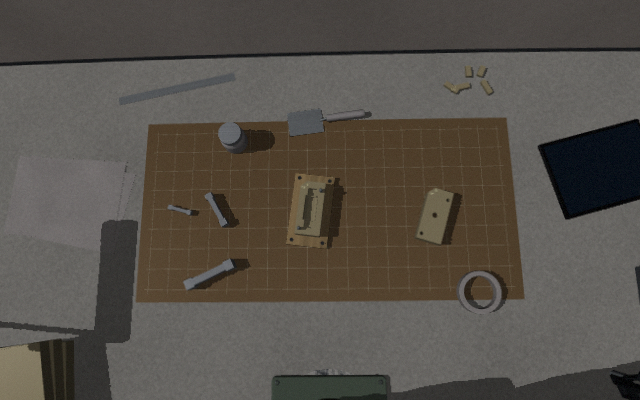

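View pics/scene0.png

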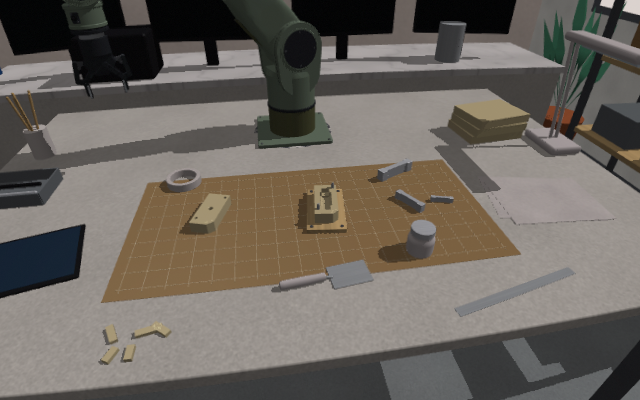

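```bash
python3 - <<'E'
from h import *
import pickle
f=pickle.load(open("top0.pkl","rb")); g=pickle.load(open("scene0.pkl","rb"))
save(f,"t_cores.png",(150,150,290,310),5)
save(f,"t_molds.png",(270,150,470,270),4)
save(g,"s_all.png",(170,140,470,260),2.6)
E
```

```text
(no output)
```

View pics/t_cores.png

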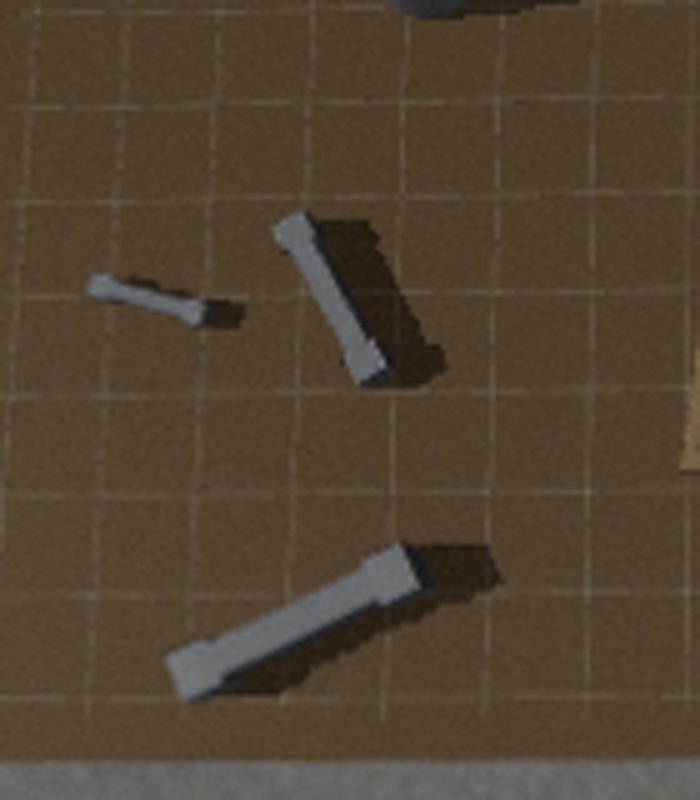

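View pics/t_molds.png

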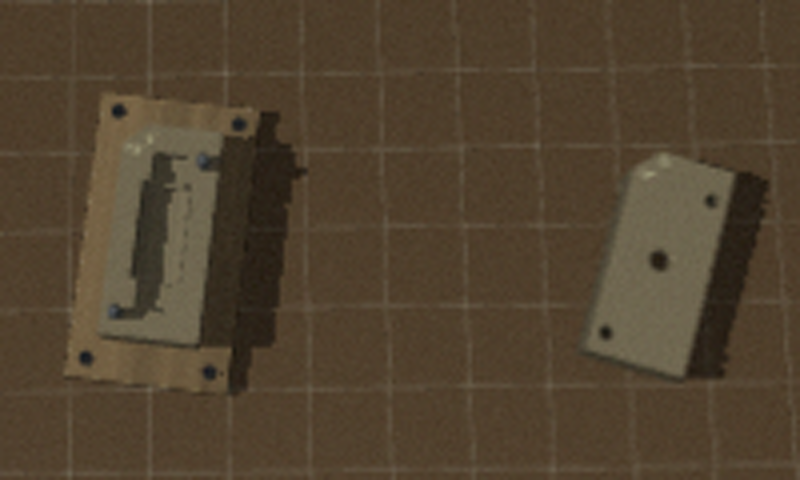

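View pics/s_all.png

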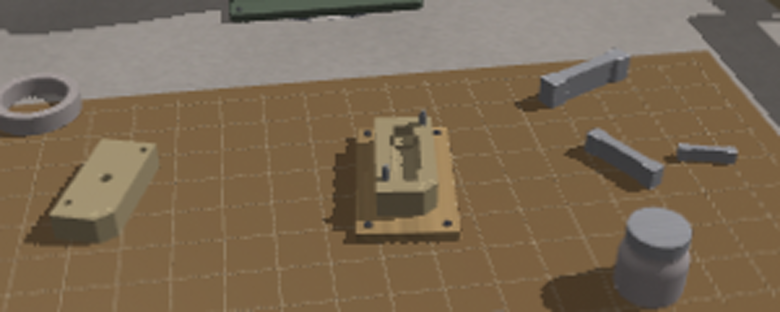

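```bash
cat > fit.py <<'E'
from h import *
from scipy.optimize import least_squares
from scipy.ndimage import map_coordinates, gaussian_filter
CUT=[(-65,-30),(65,-30),(65,16),(51,30),(-65,30)]
def rect(a,b): return [(-a,-b),(a,-b),(a,b),(-a,b)]
CORE=[(-46,-9),(-30,-9),(-30,-6),(30,-6),(30,-9),(46,-9),(46,9),(30,9),(30,6),(-30,6),(-30,9),(-46,9)]
def sc(c,s): return [(x*s,y*s) for x,y in c]
MODELS={"lower":[(rect(90,50),0,12),(CUT,12,42)],"upper":[(CUT,0,30)],"core":[(CORE,0,24)]}
def edges(model,pose,z0,cam):
    x,y,a=pose; c,s=np.cos(a),np.sin(a); E=[]
    for poly,za,zb in MODELS[model]:
        P=np.array(poly)/1000.; n=len(P)
        W=np.stack([x+c*P[:,0]-s*P[:,1], y+s*P[:,0]+c*P[:,1]],1)
        lo=np.c_[W,np.full(n,z0+za/1000.)]; hi=np.c_[W,np.full(n,z0+zb/1000.)]
        vis=[]
        for i in range(n):
            j=(i+1)%n; d=W[j]-W[i]; nn=np.array([d[1],-d[0]]); vis.append(nn@(cam[:2]-W[i])>0)
        for i in range(n):
            j=(i+1)%n; E.append((hi[i],hi[j]))
            if vis[i] : E.append((lo[i],lo[j]))
            if vis[i] or vis[i-1]: E.append((lo[i],hi[i]))
    return E
def lum(f): return gaussian_filter(f["pixels"].astype(float),(0.7,0.7,0))
def fit(f,model,pose,z0=0.,rng=4,it=25,verbose=False):
    im=lum(f); cam=np.array(f["pose"])[:3,3]; pose=np.array(pose,float)
    for k in range(it):
        R=rng if k<8 else 1.6
        pts=[];nrm=[];off=[];w=[]
        def sample(p):
            A=[];T=[]
            for a,b in edges(model,p,z0,cam):
                L=np.linalg.norm(b-a)
                n=max(3,int(L/0.002)); t=(np.arange(n)+.5)/n
                A.append(a+(b-a)*t[:,None])
                T.append(np.repeat((b-a)[None]/L*0.001,n,0))
            return np.vstack(A),np.vstack(T)
        A,T=sample(pose)
        p=proj(f,A); q=proj(f,A+T)-p; q/=np.linalg.norm(q,axis=1)[:,None]+1e-9
        N=np.c_[-q[:,1],q[:,0]]
        ss=np.arange(-R-0.5,R+0.51,0.1)
        X=p[:,None,:]+N[:,None,:]*ss[None,:,None]
        V=np.stack([map_coordinates(im[:,:,c],[X[...,1],X[...,0]],order=1) for c in range(3)],-1)
        G=np.linalg.norm(V[:,10:]-V[:,:-10],axis=-1); sm=ss[5:-5]
        G=G*np.exp(-0.5*(sm/R)**2)
        i=G.argmax(1); g=G[np.arange(len(i)),i]; d=sm[i]
        # subpixel centroid
        ok=(g>8)&(abs(d)<R-0.05)
        J=np.zeros((len(p),3))
        for m,e in enumerate((1e-4,1e-4,1e-3)):
            pp=pose.copy(); pp[m]+=e; A2,_=sample(pp)
            if len(A2)!=len(A): continue
            J[:,m]=((proj(f,A2)-p)*N).sum(1)/e
        ww=np.sqrt(np.minimum(g,40)/40)*1/(1+(d/0.8)**2)
        ww=ww*ok
        H=(J*ww[:,None]).T@(J*ww[:,None]); dx=np.linalg.solve(H+1e-6*np.eye(3),(J*ww[:,None]).T@(d*ww))
        pose=pose+np.clip(dx,-.004,.004)*(1 if k<15 else .6)
    res=np.sqrt((ww*d**2).sum()/ww.sum()); 
    return pose,res,ok.mean()
def draw(f,model,pose,name,crop,s,z0=0.):
    x0,y0,x1,y1=crop; im=cv2.resize(f["pixels"][y0:y1,x0:x1,::-1],None,fx=s,fy=s,interpolation=cv2.INTER_CUBIC).copy()
    for a,b in edges(model,pose,z0,np.array(f["pose"])[:3,3]):
        p=(proj(f,[a,b])-[x0,y0]+.5)*s; cv2.line(im,tuple(int(v) for v in p[0]),tuple(int(v) for v in p[1]),(0,0,255),1)
    cv2.imwrite("pics/"+name,im)
E
python3 - <<'E'
from fit import *
import pickle
F={n:pickle.load(open(n+"0.pkl","rb")) for n in("top","scene")}
t=F["top"]
# inits from top view
pa,pb=at(t,(209,195.6),.024),at(t,(223.6,222),.024); 
print("mid core len",np.linalg.norm(pa-pb), pa,pb)
pa2,pb2=at(t,(187,285),.03),at(t,(230.5,263.5),.03); print("large",np.linalg.norm(pa2-pb2))
c0=(pa+pb)/2; ca=np.arctan2(pa[1]-pb[1],pa[0]-pb[0])
l1,l2=at(t,(297,237),.012),at(t,(317,176.5),.012)
ul=at(t,(434.5,215),.03); ua=at(t,(421,233),.03);ub=at(t,(447.5,200),.03)
d=ub-ua; uang=np.arctan2(d[1],d[0])-np.arctan2(-41,96)
lm=at(t,(311.5,212),.012)
print(l1,l2,ul,uang)
for m,p in (("core",(c0[0],c0[1],ca)),("lower",(lm[0],lm[1],-0.12)),("upper",(ul[0],ul[1],uang))):
    for n in F:
        P,res,ok=fit(F[n],m,p); print(m,n,np.round(p,4),np.round(P,4),round(res,2),round(ok,2))
        q=proj(F[n],[[P[0],P[1],.02]])[0].astype(int)
        draw(F[n],m,P,f"fit_{m}_{n}.png",(q[0]-40,q[1]-40,q[0]+40,q[1]+40),5)
import glob
rows=[np.hstack([cv2.imread(f"pics/fit_{m}_{n}.png") for m in("core","lower","upper")]) for n in F]
cv2.imwrite("pics/fits.png",cv2.resize(np.vstack(rows),(800,533)))
E
```

```text
mid core len 0.07697827486128352 [0.55721844 0.28949475 0.024     ] [0.49076102 0.25064805 0.024     ]
large 0.11400579644299856
[0.45313458 0.07196628 0.012     ] [0.60441555 0.02184502 0.012     ] [ 0.49986993 -0.26029245  0.03      ] -0.3095031219680908
core top [0.524  0.2701 0.529 ] [0.5235 0.2727 0.529 ] 0.47 0.9
core scene [0.524  0.2701 0.529 ] [0.5246 0.2738 0.5289] 0.28 0.82
lower top [ 0.5144  0.0362 -0.12  ] [ 0.521   0.0392 -0.1197] 0.37 0.83
lower scene [ 0.5144  0.0362 -0.12  ] [ 0.5219  0.0374 -0.1199] 0.59 0.86
upper top [ 0.4999 -0.2603 -0.3095] [ 0.5007 -0.2614 -0.3095] 0.4 0.88
upper scene [ 0.4999 -0.2603 -0.3095] [ 0.5021 -0.2597 -0.3095] 0.23 0.93
```

View pics/fits.png

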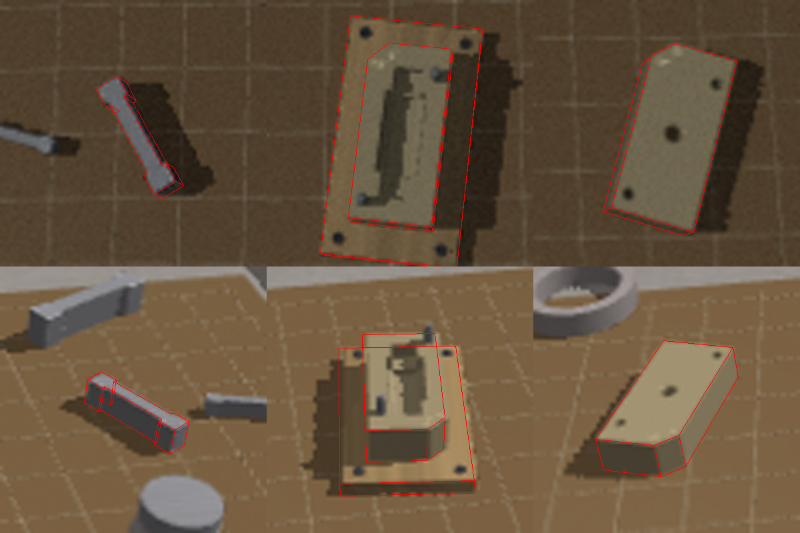

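```bash
sed -i 's/int(L\/0.002)/int(round(L\/0.00203))/' fit.py
python3 - <<'E'
from fit import *
import pickle
F={n:pickle.load(open(n+"0.pkl","rb")) for n in("top","scene")}
for m,p in (("core",(.524,.273,.529)),("lower",(.5215,.0385,-.12)),("upper",(.5015,-.2605,-.3095))):
    for n in F:
        P,res,ok=fit(F[n],m,p); print(m,n,np.round(P,4),round(res,2),round(ok,2))
        q=proj(F[n],[[P[0],P[1],.02]])[0].astype(int)
        draw(F[n],m,P,f"fit_{m}_{n}.png",(q[0]-40,q[1]-40,q[0]+40,q[1]+40),5)
rows=[np.hstack([cv2.imread(f"pics/fit_{m}_{n}.png") for m in("core","lower","upper")]) for n in F]
cv2.imwrite("pics/fits2.png",cv2.resize(np.vstack(rows),(800,533)))
E
```

```text
core top [0.5234 0.2727 0.5391] 0.48 0.91
core scene [0.5248 0.2739 0.5151] 0.28 0.83
lower top [ 0.5208  0.0392 -0.1312] 0.34 0.83
lower scene [ 0.5217  0.0405 -0.1243] 0.29 0.94
upper top [ 0.5008 -0.2615 -0.3139] 0.4 0.89
upper scene [ 0.5021 -0.2597 -0.3105] 0.23 0.94
```

View pics/fits2.png

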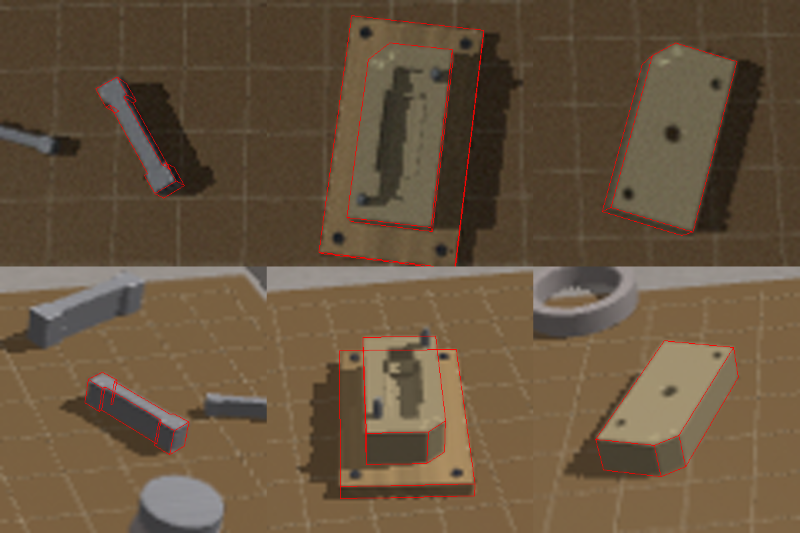

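Candidates that look like the core in the top view are the small bar (179,210), the middle bar (217,210) and the large bar (210,275). The middle one is 92 mm long in the model fit and is the one I want. The close crop shows it upright, with its wider end blocks clear.

Emit:
servo_tool(motion=[[[0.5,3.2,3.4,0,0,0,2],[0.5,6.4,6.8,0,0,0,4],[0.5,9.6,10.2,0,0,0,6],[0.5,12.8,13.6,0,0,0,8],[0.5,16,17,0,0,0,10.35]]], newtons=40)

```text
t: 2.0
eef_pos: [0.357, -0.3691, 0.2314]
tcp_rot: [2.726, -1.562, 0.0]
ft_force: [1.2, -1.0, -0.1]
grip_width: 0.0429
```

Emit:
servo_tool(motion=[[[0.5,2.5,4,0,0,0,0],[0.5,5,8,0,0,0,0],[0.5,7.5,12,0,0,0,0],[0.5,9.5,16.5,0,0,0,0],[0.5,11,21,0,0,0,0]]])

```text
t: 2.5
eef_pos: [0.4668, -0.1586, 0.2313]
tcp_rot: [-2.724, 1.564, -0.001]
ft_force: [1.5, -0.1, 0.4]
grip_width: 0.0424
```

Emit:
servo_tool(motion=[[[0.5,1,4.8,0,0,0,0],[0.5,2,9.6,0,0,0,0],[0.5,3,14.4,0,0,0,0],[0.5,4,19.2,0,0,0,0],[0.5,5,24,0,0,0,0]]])

```text
t: 3.0
eef_pos: [0.5161, 0.0815, 0.2314]
tcp_rot: [-2.724, 1.564, -0.0]
ft_force: [0.9, -0.4, -0.7]
grip_width: 0.0427
```

Emit:
servo_tool(motion=[[[0.5,0.2,4.6,-1,0,0,0],[0.5,0.4,9.2,-2,0,0,0],[0.5,0.5,13.6,-4,0,0,0],[0.5,0.6,17.5,-7,0,0,0],[0.5,0.7,19.2,-10,0,0,0]]])

```text
t: 3.5
eef_pos: [0.5221, 0.2756, 0.1301]
tcp_rot: [-2.726, 1.558, 0.001]
ft_force: [0.7, 0.1, -0.3]
grip_width: 0.0429
```

Emit:
servo_tool(motion=[[[0.5,0.1,0.15,-3,0,0,0],[0.5,0.1,0.15,-6,0,0,0],[0.5,0.1,0.15,-7,0,0,0],[0.5,0.1,0.15,-7,0,0,0]]])

```text
t: 3.9
eef_pos: [0.5236, 0.2726, 0.0606]
tcp_rot: [2.723, -1.564, -0.001]
ft_force: [0.3, 0.2, 0.9]
grip_width: 0.0428
```

```bash
python3 - <<'E'
from h import *
f=r.grab_frame("top"); g=r.grab_frame("scene")
a=f["pixels"][160:260,160:280]; b=g["pixels"][130:230,350:470]
im=np.hstack([cv2.resize(x,(0,0),fx=s,fy=s,interpolation=cv2.INTER_CUBIC) for x,s in((a,3.3),(b,3.3))])
cv2.imwrite("pics/pre1.png",im[:,:,::-1]); s=r.read_state(); print(s["eef_pos"],s["tcp_rot"],s["joint_pos"])
E
```

```text
[0.52454937 0.27306271 0.06252936] [-2.72320865e+00  1.56397299e+00 -1.08401909e-03] [-0.55910213  0.96266953  0.05113677  1.58436336 -0.07492712  0.5950652
 -1.51047866]
```

View pics/pre1.png

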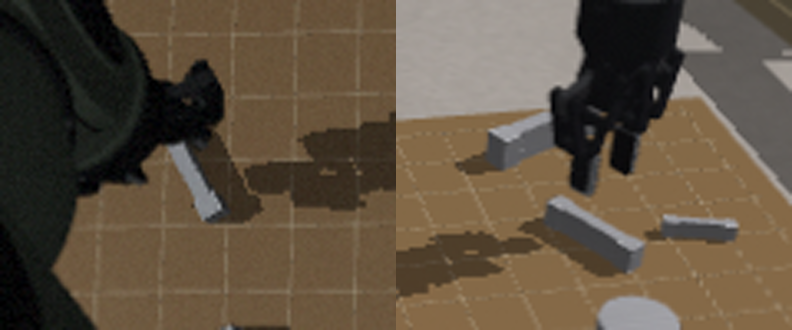

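Emit:
servo_tool(motion=[[[0.5,0,0.05,-2.5,0,0,0],[0.5,0,0.05,-4,0,0,0],[0.5,0,0.05,-4.7,0,0,0],[0.5,0,0.05,-4.7,0,0,0]]])

```text
t: 4.4
eef_pos: [0.5239, 0.2733, 0.0141]
tcp_rot: [2.724, -1.564, -0.001]
ft_force: [0.4, -0.1, -0.6]
grip_width: 0.0426
```

```bash
python3 - <<'E'
from h import *
for i in range(3):
  s=r.read_state(); print(s["t"],s["eef_pos"],s["ft_force"])
E
```

```text
4.4 [0.52387808 0.2733068  0.01410082] [ 0.43975759 -0.11568431 -0.55970234]
4.4 [0.52387808 0.2733068  0.01410082] [ 0.43975759 -0.11568431 -0.55970234]
4.4 [0.52387808 0.2733068  0.01410082] [ 0.43975759 -0.11568431 -0.55970234]
```

Close on the core.

Emit:
servo_tool(motion=[[[0.1,0,0,0,0,0,0],[0,0,0,0,0,0,0],[0,0,0,0,0,0,0],[0,0,0,0,0,0,0],[0,0,0,0,0,0,0]]], newtons=40)

```text
t: 4.9
eef_pos: [0.5243, 0.2736, 0.015]
tcp_rot: [-2.724, 1.564, -0.001]
ft_force: [-1.4, -0.4, 7.3]
grip_width: 0.0104
```

Emit:
servo_tool(motion=[[[0,0,0,0,0,0,0],[0,0,0,0,0,0,0]]])

```text
t: 5.1
eef_pos: [0.5243, 0.2736, 0.0151]
tcp_rot: [-2.724, 1.564, -0.001]
ft_force: [-0.1, -0.8, 6.9]
grip_width: 0.0107
```

```bash
python3 - <<'E'
from h import *
f=r.grab_frame("top"); g=r.grab_frame("scene")
a=f["pixels"][160:260,160:280]; b=g["pixels"][130:230,350:470]
im=np.hstack([cv2.resize(x,(0,0),fx=s,fy=s,interpolation=cv2.INTER_CUBIC) for x,s in((a,3.3),(b,3.3))])
cv2.imwrite("pics/grip1.png",im[:,:,::-1]); s=r.read_state(); print(s["eef_pos"],s["tcp_rot"],s["ft_force"],s["grip_width"])
E
```

```text
[0.52435921 0.27358668 0.01505974] [-2.72360306e+00  1.56379678e+00 -8.53989947e-04] [-0.11792439 -0.5426566   7.04467019] 0.011097292956512055
```

View pics/grip1.png

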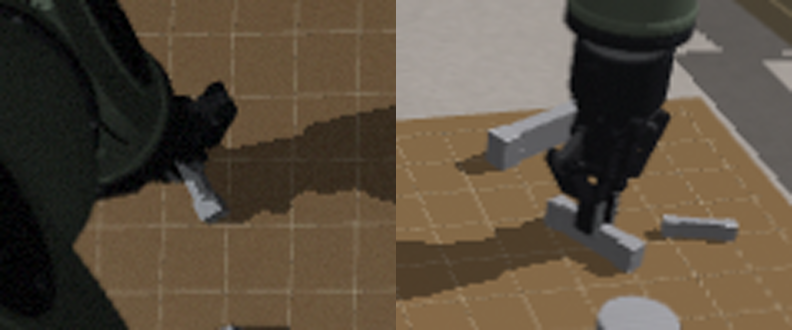

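Emit:
servo_tool(motion=[[[0,0,0,2,0,0,0],[0,0,0,6,0,0,0],[0,0,-1,9,0,0,-3],[0,0,-4,10,0,0,-10],[0,0,-8,10,0,0,-17]]])

```text
t: 5.7
eef_pos: [0.5244, 0.1942, 0.1162]
tcp_rot: [-2.458, 1.951, -0.001]
ft_force: [1.6, -0.5, -1.7]
grip_width: 0.0102
```

Emit:
servo_tool(motion=[[[0,-0.1,-4,0,0,0,-7],[0,-0.2,-8,0,0,0,-14],[0,-0.3,-12,0,0,0,-19],[0,-0.3,-15,0,0,0,-20.6],[0,-0.3,-15.4,-1,0,0,-20.6]]])

```text
t: 6.2
eef_pos: [0.5215, 0.0356, 0.1054]
tcp_rot: [-2.068, 2.364, -0.004]
ft_force: [0.1, 0.8, -0.9]
grip_width: 0.0103
```

Emit:
servo_tool(motion=[[[0,0,0,-1.5,0,0,0],[0,0,0,-1.5,0,0,0],[0,0,0,-1.5,0,0,0],[0,0,0,-1.5,0,0,0]]])

```text
t: 6.6
eef_pos: [0.5212, 0.0399, 0.0899]
tcp_rot: [-2.075, 2.357, -0.0]
ft_force: [-0.3, -0.2, -1.3]
grip_width: 0.0105
```

```bash
python3 - <<'E'
from h import *
import pickle
f=r.grab_frame("top"); g=r.grab_frame("scene")
pickle.dump((f,g),open("hold1.pkl","wb"))
a=f["pixels"][160:260,250:370]; b=g["pixels"][140:240,260:380]
im=np.hstack([cv2.resize(x,(0,0),fx=s,fy=s,interpolation=cv2.INTER_CUBIC) for x,s in((a,3.3),(b,3.3))])
cv2.imwrite("pics/hold1.png",im[:,:,::-1]); s=r.read_state(); print(s["t"],s["eef_pos"],s["tcp_rot"],s["ft_force"],s["grip_width"])
E
```

```text
6.7 [0.52118797 0.03975841 0.08980909] [-2.07512452e+00  2.35770970e+00 -5.50468233e-04] [-0.30767234  0.00452642  0.14618821] 0.010684508357431805
```

View pics/hold1.png

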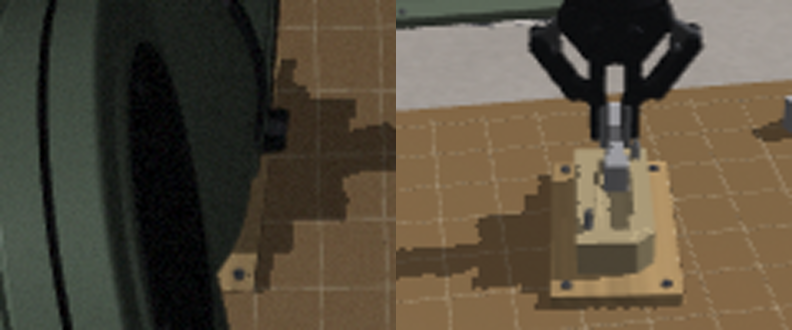

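```bash
python3 - <<'E'
from fit import *
import pickle
f,g=pickle.load(open("hold1.pkl","rb"))
a0=np.radians(30.27)
yaw=2*np.arctan2(2.3577,-2.0751)+np.pi/2; yaw=(yaw+np.pi/2)%np.pi-np.pi/2; print(np.degrees(yaw))
p=(.5212,.0398,yaw)
for zz in(.073,.0748,.077):
    P,res,ok=fit(g,"core",p,z0=zz,rng=2); print(zz,P,res,ok)
L,res,ok=fit(g,"lower",(.5217,.0405,-.1243),rng=2); print(L,res,ok)
P,_,_=fit(g,"core",p,z0=.0748,rng=2)
draw(g,"core",P,"o1.png",(280,140,360,240),5,.0748)
draw(g,"core",p,"o2.png",(280,140,360,240),5,.0748)
cv2.imwrite("pics/o.png",np.hstack([cv2.imread("pics/o1.png"),cv2.imread("pics/o2.png")]))
E
```

```text
-7.2955713860487785
0.073 [ 0.51989868  0.04152815 -0.11773861] 0.5181154255529427 0.8762886597938144
0.0748 [ 0.52261933  0.04105309 -0.11871894] 0.5217610710378126 0.8797250859106529
0.077 [ 0.5260252   0.0404239  -0.11909352] 0.5176481716112071 0.8865979381443299
[ 0.52194952  0.04100535 -0.13065087] 0.3255774679895585 0.948377581120944
```

View pics/o.png

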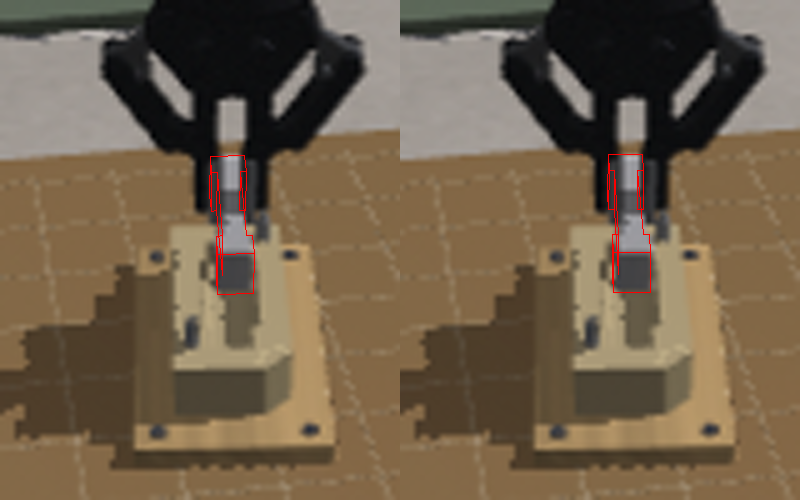

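Emit:
servo_tool(motion=[[[0,-0.02,0,-1.5,0,0,0],[0,-0.03,0,-2.6,0,0,0],[0,-0.03,0,-3.2,0,0,0],[0,-0.03,0,-3.6,0,0,0],[0,-0.03,0,-4.0,0,0,0]]])

```text
t: 7.2
eef_pos: [0.5208, 0.0395, 0.0492]
tcp_rot: [-2.075, 2.359, -0.0]
ft_force: [-1.0, 0.9, 0.0]
grip_width: 0.0108
```

Emit:
servo_tool(motion=[[[0,0,0,-0.2,0,0,0],[0,0,0,-0.4,0,0,0],[0,0,0,-0.5,0,0,0],[0,0,0,-0.5,0,0,0]]])

```text
t: 7.6
eef_pos: [0.5208, 0.0393, 0.045]
tcp_rot: [-2.074, 2.359, -0.0]
ft_force: [-2.7, -0.5, 13.4]
grip_width: 0.0106
```

Emit:
servo_tool(motion=[[[0.3,0,0,0.2,0,0,0],[0.4,0,0,0.2,0,0,0],[0.4,0,0,0.4,0,0,0]]])

```text
t: 7.9
eef_pos: [0.5206, 0.0395, 0.0482]
tcp_rot: [2.075, -2.359, -0.0]
ft_force: [0.7, -0.8, -0.1]
grip_width: 0.0344
```

Emit:
servo_tool(motion=[[[0.4,0,0,2,0,0,0],[0.4,0,0,6,0,0,0],[0.6,0,-3,9,0,0,0],[0.8,0,-7,10,0,0,0],[1,0,-12,10,0,0,-3]]])

```text
t: 8.4
eef_pos: [0.5214, -0.0808, 0.15]
tcp_rot: [-2.014, 2.408, -0.002]
ft_force: [1.1, -0.7, -0.9]
grip_width: 0.076
```

Emit:
servo_tool(motion=[[[1,-0.5,-5,0,0,0,-4],[1,-1,-10,0,0,0,-7.5],[1,-1.5,-14.5,0,0,0,-7.5],[1,-1.8,-18,0,0,0,-7.5],[1,-1.8,-18,0,0,0,-7.5]]])

```text
t: 8.9
eef_pos: [0.501, -0.2657, 0.1483]
tcp_rot: [1.842, -2.543, 0.003]
ft_force: [1.1, 0.6, 0.6]
grip_width: 0.0855
```

```bash
cat > c2.py <<'E'
from fit import *
import pickle,sys
tag=sys.argv[1]
f=r.grab_frame("top"); g=r.grab_frame("scene"); pickle.dump((f,g),open(tag+".pkl","wb"))
s=r.read_state(); print(s["t"],s["eef_pos"],s["tcp_rot"],s["ft_force"],s["grip_width"])
a=f["pixels"][150:270,260:400]; b=g["pixels"][150:270,260:400]
im=np.hstack([cv2.resize(x,(0,0),fx=2.85,fy=2.85,interpolation=cv2.INTER_CUBIC) for x in(a,b)])
cv2.imwrite(f"pics/{tag}.png",im[:,:,::-1])
for n,c in(("top",f),("scene",g)):
    print(n,"lower",*fit(c,"lower",(.5215,.0398,-.128),rng=2)); print(n,"core",*fit(c,"core",(.5215,.0398,-.128),z0=.03,rng=2))
    print(n,"upper",*fit(c,"upper",(.5015,-.2606,-.312),rng=2))
E
python3 c2.py placed
```

```text
9.0 [ 0.5024131  -0.26081907  0.14813985] [-1.84889689e+00  2.53969440e+00  7.39912248e-04] [ 0.24623792  0.26264787 -0.50396141] 0.08538069589281573
top lower [ 0.52091864  0.03921334 -0.1307273 ] 0.34672609841044993 0.8596026490066225
top core [ 0.51998966  0.03884384 -0.11477072] 0.44592058015339314 0.9725085910652921
top upper [ 0.50136694 -0.26136585 -0.3153444 ] 0.5493622169280107 0.7468354430379747
scene lower [ 0.52175105  0.04053099 -0.12451175] 0.28585750484926237 0.9498525073746312
scene core [ 0.52090147  0.04020378 -0.13380468] 0.41884299962927757 0.9278350515463918
scene upper [ 0.50206767 -0.25971888 -0.31044578] 0.229382396764548 0.9401197604790419
```

View pics/placed.png

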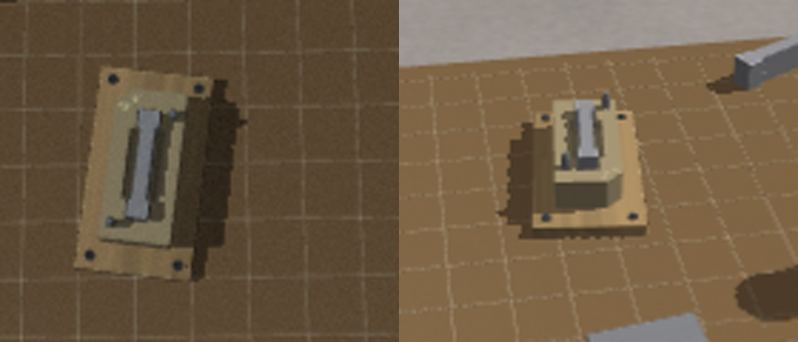

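Emit:
servo_tool(motion=[[[1,-0.05,0,-4.5,0,0,0],[1,-0.05,0,-9,0,0,0],[1,-0.05,0,-12,0,0,0],[1,-0.05,0,-13.5,0,0,0],[1,-0.05,0,-13.5,0,0,0]]])

```text
t: 9.5
eef_pos: [0.5019, -0.2594, 0.0122]
tcp_rot: [1.852, -2.537, -0.003]
ft_force: [0.9, -0.4, 0.9]
grip_width: 0.0856
```

Emit:
servo_tool(motion=[[[1,0,0,-0.6,0,0,0],[1,0,0,-1.0,0,0,0],[1,0,0,-1.0,0,0,0]]])

```text
t: 9.8
eef_pos: [0.5025, -0.2606, 0.0037]
tcp_rot: [-1.85, 2.538, -0.001]
ft_force: [1.0, -0.0, -0.2]
grip_width: 0.0854
```

Emit:
servo_tool(motion=[[[0.8,0,0,0,0,0,0],[0.5,0,0,0,0,0,0],[0.5,0,0,0,0,0,0],[0.5,0,0,0,0,0,0]]], newtons=60)

```text
t: 10.2
eef_pos: [0.5024, -0.2607, 0.0041]
tcp_rot: [-1.85, 2.538, -0.001]
ft_force: [-2.1, 1.0, 10.7]
grip_width: 0.0589
```

```bash
python3 - <<'E'
from fit import *
import pickle
g=r.grab_frame("scene"); pickle.dump(g,open("grip2.pkl","wb"))
s=r.read_state(); print(s["t"],s["eef_pos"],s["tcp_rot"],s["ft_force"],s["grip_width"])
print(*fit(g,"upper",(.5021,-.2597,-.312),rng=2)); save(g,"grip2.png",(150,140,290,260),5)
E
```

```text
10.25 [ 0.50237357 -0.26067682  0.00406339] [-1.85024150e+00  2.53835541e+00 -9.11206432e-04] [-1.47833206  0.85134246 10.88933216] 0.05881972152444984
[ 0.50233306 -0.25940498 -0.30988003] 0.36035024060355003 0.7724550898203593
```

View pics/grip2.png

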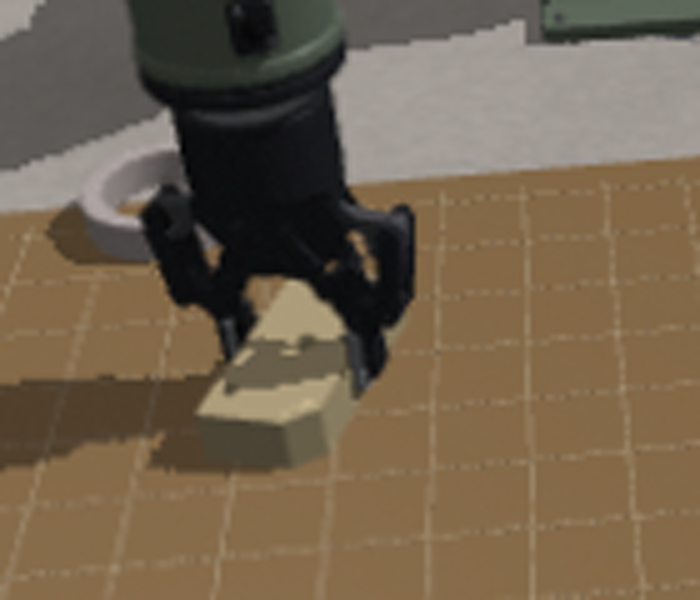

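Emit:
servo_tool(motion=[[[0.5,0,0,1,0,0,0],[0.5,0,0,4,0,0,0],[0.5,0,1,8,0,0,0],[0.5,0.2,4,10,0,0,2],[0.5,0.5,8,10,0,0,4]]])

```text
t: 10.75
eef_pos: [0.5079, -0.1814, 0.1065]
tcp_rot: [-1.935, 2.472, -0.007]
ft_force: [0.7, 0.8, -4.1]
grip_width: 0.0587
```

Emit:
servo_tool(motion=[[[0.5,0.3,4.5,0,0,0,2],[0.5,0.6,9,0,0,0,4],[0.5,0.9,13.5,0,0,0,6],[0.5,1.2,18,0,0,0,6.5],[0.5,1.5,20.5,0,0,0,6.5]]])

```text
t: 11.25
eef_pos: [0.5219, 0.0284, 0.1038]
tcp_rot: [-2.079, 2.354, 0.002]
ft_force: [0.5, -1.1, -2.0]
grip_width: 0.0589
```

Emit:
servo_tool(motion=[[[0.5,0,1.5,0,0,0,0],[0.5,0,1.5,-1,0,0,0],[0.5,0,1.5,-1.5,0,0,0],[0.5,0,1.5,-1.5,0,0,0],[0.5,0,1.5,-1.5,0,0,0]]])

```text
t: 11.75
eef_pos: [0.5221, 0.0385, 0.0883]
tcp_rot: [2.073, -2.36, 0.0]
ft_force: [0.2, -0.7, -2.1]
grip_width: 0.0586
```

```bash
cat > c3.py <<'E'
from fit import *
import pickle,sys
tag=sys.argv[1]
g=r.grab_frame("scene"); f=r.grab_frame("top"); pickle.dump((f,g),open(tag+".pkl","wb"))
s=r.read_state(); print(s["t"],s["eef_pos"],s["tcp_rot"],s["ft_force"],s["wrist_torque"],s["grip_width"])
a=s["tcp_rot"]; yaw=2*np.arctan2(a[1],a[0])+np.pi/2; yaw=(yaw+np.pi/2)%np.pi-np.pi/2
p=s["eef_pos"]; U=(p[0]-.0008*np.cos(yaw),p[1]-.0008*np.sin(yaw),yaw); print("upper by tool",np.round(U,4))
# tool tilt
R=cv2.Rodrigues(np.array(a))[0]; print("tool z",R[:,2])
z0=p[2]-.004
P,res,ok=fit(g,"upper",(U[0]+.0005,U[1]+.0006,U[2]),z0=z0,rng=2); print("upper cam",P,res,ok)
L,res,ok=fit(g,"lower",(.5218,.0405,-.1245),rng=2); print("lower cam",L,res,ok)
draw(g,"upper",P,"q1.png",(270,120,370,240),4,z0); draw(g,"upper",(U[0]+.0005,U[1]+.0006,U[2]),"q2.png",(270,120,370,240),4,z0)
cv2.imwrite(f"pics/{tag}.png",np.hstack([cv2.imread("pics/q1.png"),cv2.imread("pics/q2.png")]))
E
python3 c3.py over
```

```text
11.85 [0.52226813 0.03881288 0.08848511] [-2.07376122e+00  2.35966676e+00 -2.24992395e-04] [ 0.21302415 -0.64305672 -1.93016569] [-0.03717934 -0.02487991  0.00658454] 0.05860691377599995
upper by tool [ 0.5215  0.0389 -0.1288]
tool z [ 2.25056069e-04  7.08903673e-06 -9.99999975e-01]
upper cam [ 0.52233641  0.03986535 -0.13630557] 0.3516155532941017 0.9541984732824428
lower cam [ 0.52228127  0.04036238 -0.12652995] 0.31576616058629564 0.8392330383480826
```

View pics/over.png

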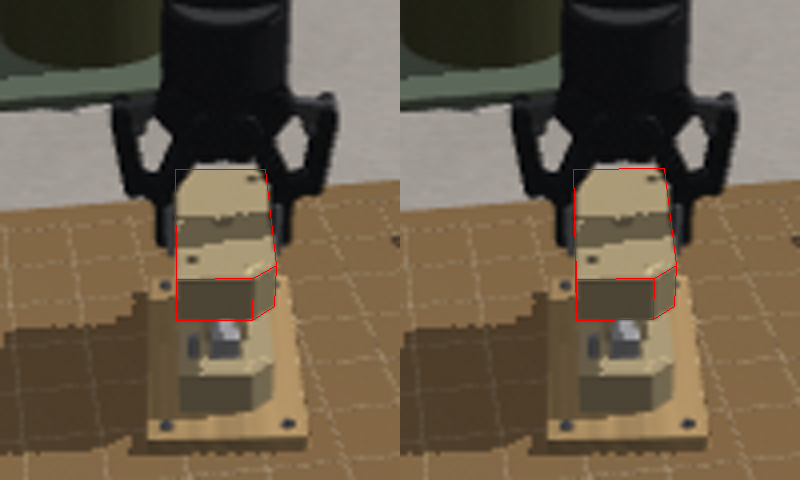

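Emit:
servo_tool(motion=[[[0.5,0,0.08,-1,0,0,0],[0.5,0,0.08,-2,0,0,0],[0.5,0,0.08,-2.4,0,0,0],[0.5,0,0.08,-2.4,0,0,0]]])

```text
t: 12.25
eef_pos: [0.5218, 0.0402, 0.0634]
tcp_rot: [2.074, -2.358, -0.001]
ft_force: [-0.6, -0.3, -4.0]
grip_width: 0.0589
```

```bash
python3 c3.py over2
```

```text
12.35 [0.52217555 0.04018588 0.06420926] [ 2.07490197e+00 -2.35879354e+00 -1.58526247e-04] [-0.37331539 -0.11685511 -2.72920085] [-0.04458052  0.03709324  0.0128954 ] 0.059196108446574185
upper by tool [ 0.5214  0.0403 -0.1279]
tool z [-1.23928163e-04  2.54001473e-05 -9.99999992e-01]
upper cam [ 0.52200225  0.04208102 -0.139828  ] 0.2777253078082284 0.9351145038167938
lower cam [ 0.52203668  0.04107512 -0.1380228 ] 0.36293895299582213 0.8731218697829716
```

View pics/over2.png

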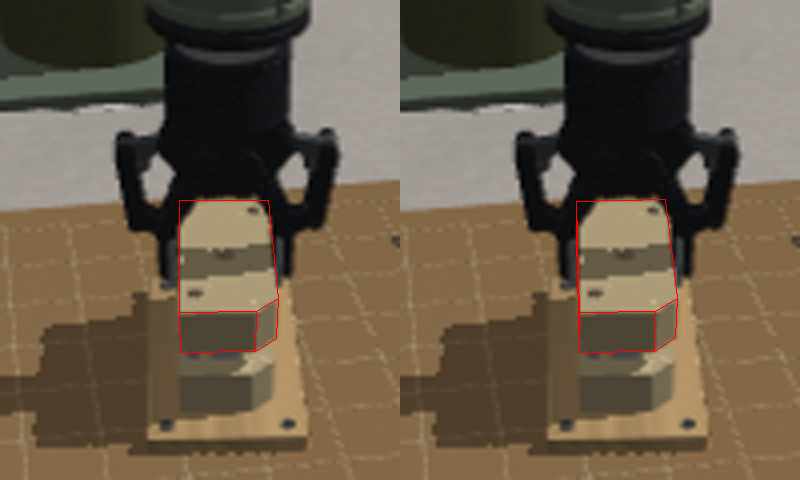

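Emit:
servo_tool(motion=[[[0.5,0,-0.06,0,0,0,0],[0.5,0,-0.06,-0.3,0,0,0],[0.5,0,-0.06,-0.5,0,0,0],[0.5,0,-0.06,-0.7,0,0,0],[0.5,0,-0.06,-0.7,0,0,0]]])

```text
t: 12.85
eef_pos: [0.5221, 0.0396, 0.057]
tcp_rot: [2.075, -2.359, -0.0]
ft_force: [0.5, 0.0, -2.7]
grip_width: 0.0587
```

Emit:
servo_tool(motion=[[[0.5,0,0,-0.15,0,0,0],[0.5,0,0,-0.3,0,0,0],[0.5,0,0,-0.3,0,0,0]]])

```text
t: 13.15
eef_pos: [0.5221, 0.0396, 0.0541]
tcp_rot: [2.075, -2.359, -0.0]
ft_force: [-0.5, -1.4, -2.2]
grip_width: 0.0589
```

Underside is at about 50 mm, on the straight part of the dowels, with no vertical load.

Emit:
servo_tool(motion=[[[0.5,0,0,-0.2,0,0,0],[0.5,0,0,-0.4,0,0,0],[0.5,0,0,-0.5,0,0,0],[0.5,0,0,-0.6,0,0,0],[0.5,0,0,-0.6,0,0,0]]])

```text
t: 13.65
eef_pos: [0.5221, 0.0396, 0.0481]
tcp_rot: [2.075, -2.359, -0.0]
ft_force: [-0.6, -1.5, -3.0]
grip_width: 0.0589
```

Emit:
servo_tool(motion=[[[0.5,0,0,-0.1,0,0,0],[0.5,0,0,-0.2,0,0,0],[0.5,0,0,-0.2,0,0,0]]])

```text
t: 13.95
eef_pos: [0.5221, 0.0396, 0.0462]
tcp_rot: [2.075, -2.359, -0.0]
ft_force: [-1.2, -1.5, -3.5]
grip_width: 0.059
```

Emit:
servo_tool(motion=[[[0.5,0,0,-0.05,0,0,0],[0.5,0,0,-0.1,0,0,0],[0.5,0,0,-0.1,0,0,0]]])

```text
t: 14.25
eef_pos: [0.5221, 0.0396, 0.046]
tcp_rot: [-2.075, 2.359, -0.0]
ft_force: [-6.5, -1.9, 19.1]
grip_width: 0.0591
```

Emit:
servo_tool(motion=[[[0.5,-0.03,0,0.02,0,0,0],[0.5,-0.03,0,0.02,0,0,0],[0.5,-0.03,0,0.02,0,0,0],[0.5,-0.03,0,0.02,0,0,0]]])

```text
t: 14.65
eef_pos: [0.5221, 0.0396, 0.046]
tcp_rot: [-2.074, 2.358, -0.001]
ft_force: [-4.0, -1.2, 11.2]
grip_width: 0.059
```

```bash
python3 c3.py fin; python3 - <<'E'
from fit import *
import pickle
f,g=pickle.load(open("fin.pkl","rb"))
print("closed fit z .042:",*fit(g,"upper",(.5218,.0405,-.126),z0=.042,rng=2))
for q in("hole_a","dowel_a"): print(q,[(np.round(x["point"],1).tolist(),round(x["score"],2)) for x in r.pinpoint(g,q)][:4])
print(proj(g,[[.5218,.0405,.042]]))
s=r.read_state(); print(s["t"],s["eef_pos"],s["ft_force"],s["wrist_torque"],abs(s["joint_velocities"]).max())
E
```

```text
14.75 [0.52212697 0.03960681 0.04606164] [-2.07435471e+00  2.35832475e+00 -6.88850355e-04] [-4.63120935 -1.38410392 12.60675292] [-0.22776904  0.74449956 -0.09506006] 0.058935189149737596
upper by tool [ 0.5213  0.0397 -0.128 ]
tool z [ 8.82624111e-04  1.92159732e-04 -9.99999592e-01]
upper cam [ 0.52177232  0.04182647 -0.13833878] 0.2952205642021518 0.8244274809160306
lower cam [ 0.52196376  0.04168625 -0.14289744] 0.41329307926602854 0.8547579298831386
closed fit z .042: [ 0.52168764  0.04183802 -0.1382428 ] 0.2948226359013961 0.8244274809160306
hole_a [([333.0, 185.3], 0.86), ([320.2, 207.8], 0.79)]
dowel_a [([333.8, 189.5], 0.96), ([318.1, 211.0], 0.81)]
[[325.33309342 198.23344089]]
14.85 [0.52211089 0.03959571 0.04604478] [-2.95172186 -1.18713607 11.65834737] [-0.17618562  0.72301678 -0.07986981] 0.0012483710625001776
```

View pics/fin.png

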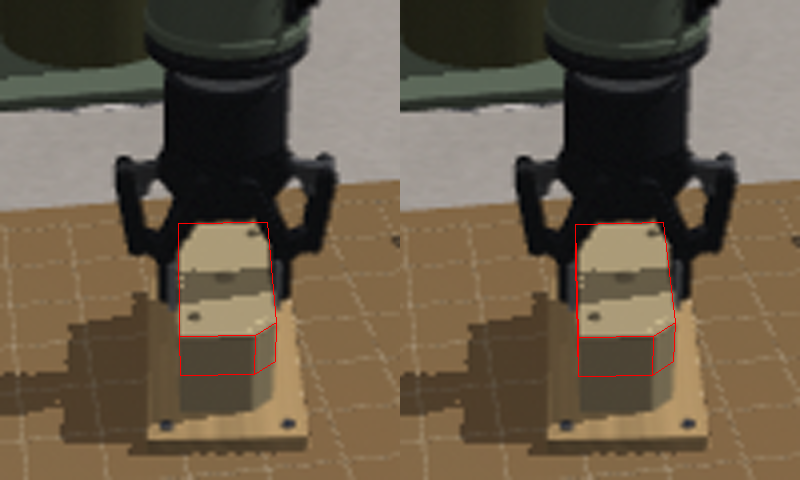

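Emit:
servo_tool(motion=[[[0.5,0,0,-0.01,0,0,0],[0.5,0,0,-0.01,0,0,0],[0.5,0,0,-0.01,0,0,0],[0.5,0,0,-0.01,0,0,0],[0.5,0,0,-0.01,0,0,0]]])

```text
t: 15.35
eef_pos: [0.5222, 0.0396, 0.0461]
tcp_rot: [-2.074, 2.358, -0.001]
ft_force: [-4.2, -1.0, 15.4]
grip_width: 0.0589
```

Emit:
servo_tool(motion=[[[0.5,0,0,0,0,0,0],[0.5,0,0,0,0,0,0],[0.5,0,0,0,0,0,0],[0.5,0,0,0,0,0,0],[0.5,0,0,0,0,0,0]]])

```text
t: 15.85
eef_pos: [0.5221, 0.0396, 0.046]
tcp_rot: [-2.074, 2.358, -0.001]
ft_force: [-4.0, -1.8, 14.4]
grip_width: 0.0587
```

Steady at about 15 N, so I'm handing in.

```bash
python3 -c "
from workcell import r
print(r.sign_off())"
```

```text
the job is handed in; nothing more can be done
None
```

The mould is closed and I handed the job in at about 16 s, with the gripper still holding the upper half and pressing it down. The hand-in gives no verdict, so the results below are from my own checks.

- **Core:** I took the middle-sized of the three bars and laid it in both pockets. After I let go, both cameras put it about 0.9 mm off along and 0.4 mm off across, inside the 3 mm and 2.5 mm limits.
- **Upper half:** it went over both dowels, cut corner over cut corner, with no vertical load until it stopped. The tool height there matched the flush height to within about 0.1 mm, and tool tilt was about 0.001 rad.
- **Push:** the last two readings were 15.4 N and 14.4 N, with a grip setting of 60 N. With the block's own weight, the halves should be pressing together with roughly 17–18 N.
- **Bystanders:** the tool never came near the jar, the spatula or the tape roll. I did not measure their positions again at the end.

**Disagreements:**
- **Side load:** about 4 N remains in x, probably light contact with a dowel. Moving the command 0.3 mm towards relieving it only partly removed it.
- **Scene camera:** with the gripper in the way, its last fits put both halves about 1–2 mm and 0.01 rad off its earlier unobstructed ones. They still agreed with each other to about 0.2 mm.
- **Top view:** it was blocked by the arm when I lowered the core, and I made no top-view check of the upper half during fitting. Both fits rested on the scene camera and the tool readings.

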